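# Find the full box of staples

## Task

Of the three orange staple boxes in front of you only one is full; lift them one at a time to feel which, and put the full one flat, right way up, in the blue tray for the stapler. Any empty box you pick up goes back flat, right way up, where it stood.

Things in the scene. Friction and masses are not known exactly. Their poses are not given: they have to be found in the camera images.
- box_1_mid (a point): the centre, half-way up, of a closed orange card box for staples, 47 mm (its x) by 86 mm (its y) by 26 mm high (z), lying flat on the counter (its z up); easily gripped from above across its 47 mm width. The three boxes look the same: neither place nor number tells which one is full (360 to 540 g); the other two are empty (about 25 to 40 g)
- box_2_mid (a point): the centre, half-way up, of a closed orange card box for staples, 47 mm (its x) by 86 mm (its y) by 26 mm high (z), lying flat on the counter (its z up); easily gripped from above across its 47 mm width. The three boxes look the same: neither place nor number tells which one is full (360 to 540 g); the other two are empty (about 25 to 40 g)
- box_3_mid (a point): the centre, half-way up, of a closed orange card box for staples, 47 mm (its x) by 86 mm (its y) by 26 mm high (z), lying flat on the counter (its z up); easily gripped from above across its 47 mm width. The three boxes look the same: neither place nor number tells which one is full (360 to 540 g); the other two are empty (about 25 to 40 g)
- tray: the shallow blue desk tray that stands fixed on the counter behind the boxes, 160 mm (its x) by 200 mm (its y) outside, walls 3 mm thick and 20 mm high measured from the counter, floor 3 mm thick; origin at the centre of its underside, on the counter, z up

How it is judged:
On the way:
1. a box is lifted clear of the counter (its centre above 45 mm) (height (world z) of any of box_1_mid, box_2_mid, box_3_mid above 0.045 m), for 0.2 s.
At the end, for the whole second after the job is handed in: The full box lies inside the tray (centre at most 24 mm above the counter; only it loads the tray with over 2 N), and both empty boxes lie on the counter within 60 mm of where each started (centres below 22 mm); all right way up within 10 degrees (contact force between tray and anything else above 2 N and ((x of box_1_mid in the frame of tray between -0.07 and 0.07 m and y of box_1_mid in the frame of tray between -0.09 and 0.09 m and z of box_1_mid in the frame of tray below 0.024 m and angle between each of box_1_mid, box_2_mid, box_3_mid's own z axis and vertical below 0.17 rad and distance of each of box_2_mid, box_3_mid from where it was at the start of the episode below 0.06 m and height (world z) of each of box_2_mid, box_3_mid below 0.022 m) or (x of box_2_mid in the frame of tray between -0.07 and 0.07 m and y of box_2_mid in the frame of tray between -0.09 and 0.09 m and z of box_2_mid in the frame of tray below 0.024 m and angle between each of box_2_mid, box_1_mid, box_3_mid's own z axis and vertical below 0.17 rad and distance of each of box_1_mid, box_3_mid from where it was at the start of the episode below 0.06 m and height (world z) of each of box_1_mid, box_3_mid below 0.022 m) or (x of box_3_mid in the frame of tray between -0.07 and 0.07 m and y of box_3_mid in the frame of tray between -0.09 and 0.09 m and z of box_3_mid in the frame of tray below 0.024 m and angle between each of box_3_mid, box_1_mid, box_2_mid's own z axis and vertical below 0.17 rad and distance of each of box_1_mid, box_2_mid from where it was at the start of the episode below 0.06 m and height (world z) of each of box_1_mid, box_2_mid below 0.022 m))); the robot touches nothing.
It also fails if it takes over 64 s, if anything falls off the work surface, if the arm or the gripper's body presses on something with over 40 N, if the wrist force passes 120 N, or if a joint passes its speed limit or range.

## Robot

A 6-joint arm with a two-finger parallel gripper is mounted at the origin on a cart in front of the work surface, level with it; the furniture and walls round the work are solid. World frame = base frame: x ahead of the robot, y to its left, z up, the work surface at z = 0. Lengths are in m, angles in rad, forces in N, time in s.
With the tool pointing down it reaches from about 0.3 to 0.875 m from the base axis. Payload 6.4 kg.
Tool frame: the origin (TCP) lies between the finger pads; the fingertips stand 17 mm ahead of it and the grasp point (between the pads) lies 2 mm behind it; z points along the fingers, y is the line along which they close (so a half turn about z gives the same grasp; the last joint's range is limited). The gripper opens to 88 mm and grips with 3 to 60 N. Pads are 18 mm wide; open, the fingers measure 123 mm over their backs; the gripper's body (75 mm by 187 mm) begins 45 mm behind the grasp point.
Start: joints at [1.034, 0.181, 1.607, -0, 1.354, -0.206], TCP at [0.187, 0.544, 0.256] pointing down, gripper open.
Joint ranges: [-2.99, 2.99], [-0.89, 2.07], [0.3, 2.58], [-1.14, 4.28], [0, 2.63], [-3.12, 3.12]. Speed limits (rad/s): [2.57, 2.57, 3.01, 3.14, 3.14, 3.14].

## Interface

Orientations are given as a rotation vector (axis times angle).
In Python, from cell import ctrl, imaging gives the robot as it stands.
- The arm moves only by the shell command python3 -m pendant 'ROWS' [OPENING]. ROWS is text: rows parted by semicolons, each of 6 numbers parted by spaces: the shift along the tool's x, y, z in m, then the turn, a rotation vector about the tool's x, y, z in rad. A call has exactly 5 rows; each row shifts and turns the commanded pose from where the row before left it, along the tool's axes as they then stand; what a row does not reach is not made up. A row lasts 1/10 s, in which the tool goes at most 50 mm and 8.59 degrees, less where a joint would pass 70% of its speed; a pose out of reach is approached as far as the arm can. A call with a gripper value outside its range is refused whole. OPENING is the opening, from 0 (shut) to 1 (fully open), set as the call begins (- or left out, the last holds). The fingers move at their own pace and stop on an object; the grip force is fixed at half the most. Time passes only in rows, so rows that do not move let the fingers close, or fill a call up. It gives the time, the measured TCP pose, the force, the opening and the grip force at its end, in the units of the state.
- ctrl.state(): the state, without advancing time (a new reading comes with each control period).
- imaging.read_camera(name): name is "scene" or "top" or "wrist"; returns the picture (480x640x3 uint8, red, green, blue); there is no depth.
- imaging.camera_info(name): a dict with "fx", "fy", "cx", "cy" (pixels), "cam_to_world" (4x4, takes a point from camera to world coordinates). Camera axes: x right, y down, z forward; pixel columns grow to the right and rows downward; lengths in m; the calibration is good to about 2 mm. A picture is of the moment at which its call begins: read the wrist's pose just before it. camera_info takes no time and is no camera call; for the wrist camera it gives the pose at the moment of the call.
- ctrl.finish_job(): hands the job in; it is judged then, once.
The state is a dict: "time": time; "joints": joint angles; "joint_velocities": joint speeds; "joint_efforts": joint torques, N m; "tcp_pos": TCP position; "tcp_rot": TCP orientation; "force": force on the tool from outside, world axes, zero at the start; "torque": the same for the moment, N m; "grip_width": opening from 0.0 (shut) to 1.0 (fully open); "finger_force": force on a finger pad.
Only numpy, scipy, OpenCV 4.12 (cv2) and the standard library are available. Lean on these libraries where they do the work, as an engineer would, in place of code of your own. Each camera call takes 0.05 s, during which the arm holds its last target. There are 200 camera calls.

## Working session

There is one attempt and no reset: what is moved stays moved. The work goes in short steps, Python scripts to look and compute and a shell command to move; the robot and the scene stay as the last step left them, time stands still between calls to the robot, and variables do not carry over. Pictures are saved under pics/ and viewed, at most 10 in all, crops included, and the job is handed in when it is done.

```bash
mkdir -p pics; ls; python3 - <<'E'
from cell import ctrl, imaging
import cv2
s=ctrl.state();print(s)
for n in ["top","scene"]:
    im=imaging.read_camera(n);cv2.imwrite(f"pics/{n}0.png",im[:,:,::-1]);print(imaging.camera_info(n))
E
```

```text
pics
{'time': 0.0, 'joints': array([ 1.03371560e+00,  1.81563495e-01,  1.60800225e+00, -4.43976896e-06,
        1.35380444e+00, -2.06292012e-01]), 'joint_velocities': array([ 0.00058353, -0.00018117, -0.00113196,  0.00151729, -0.00029444,
       -0.00065452]), 'joint_efforts': array([ 2.15044252e-03, -4.33874488e+01, -3.41848969e+01,  7.05322553e-02,
        3.85128753e-02, -1.26049745e-04]), 'tcp_pos': array([0.18646712, 0.5433857 , 0.25480028]), 'tcp_rot': array([-5.17128668e-01, -3.09808733e+00,  2.60341445e-03]), 'force': array([ 0.16288485, -0.47857442,  0.63809606]), 'torque': array([ 0.06007085,  0.00659335, -0.00593268]), 'finger_force': 0.0, 'grip_width': 1.0006208712118756}
{'fx': 534.8188623873226, 'fy': 534.8188623873226, 'cx': 325.80056268726315, 'cy': 236.56275826435322, 'cam_to_world': array([[-0.00677232, -0.99632808,  0.08534921,  0.49315359],
       [-0.99997308,  0.00650664, -0.00339066, -0.00193373],
       [ 0.00282288, -0.08536987, -0.99634533,  0.89240458],
       [ 0.        ,  0.        ,  0.        ,  1.        ]])}
{'fx': 501.58701086976356, 'fy': 501.58701086976356, 'cx': 320.4482452241827, 'cy': 235.68204598244554, 'cam_to_world': array([[ 0.7272913 , -0.44280579,  0.52437619,  0.08776268],
       [-0.68598083, -0.44466618,  0.57593601, -0.49555755],
       [-0.02185544, -0.77858527, -0.62715813,  0.57977097],
       [ 0.        ,  0.        ,  0.        ,  1.        ]])}
```

View pics/top0.png

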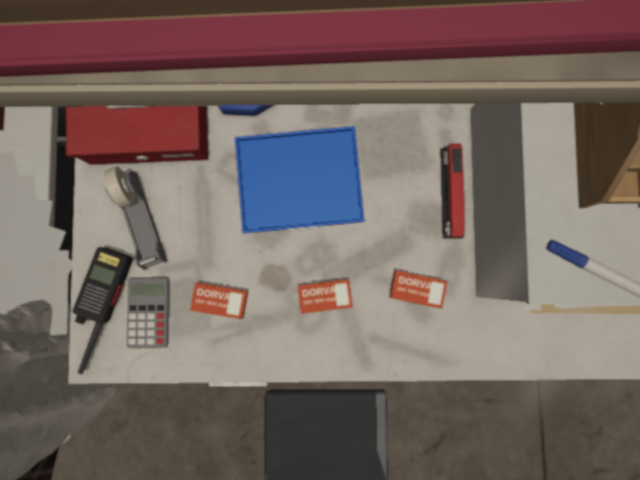

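The top picture shows the boxes at about (219,300), (325,296) and (418,288), with their long sides roughly along world y. The tray is centred at about (299,180). I'll measure the blobs and look at the scene view.

```bash
cat > h.py <<'E'
import numpy as np, cv2
from cell import imaging
def w(uv,z,n="top"):
    c=imaging.camera_info(n);T=c["cam_to_world"]
    d=T[:3,:3]@np.array([(uv[0]-c["cx"])/c["fx"],(uv[1]-c["cy"])/c["fy"],1]);o=T[:3,3]
    return (o+d*(z-o[2])/d[2])
E
python3 - <<'E'
from h import *
im=cv2.imread("pics/top0.png")
for (a,b,c,d) in [(180,270,265,335),(285,260,365,330),(375,255,460,320)]:
    sub=im[b:d,a:c].astype(int)
    m=((sub[:,:,2]-sub[:,:,0]>90)).astype(np.uint8)
    m2=m
    # add label: bright neutral inside hull
    k,l,st,ct=cv2.connectedComponentsWithStats(m)
    i=1+st[1:,4].argmax();p=cv2.findNonZero((l==i).astype(np.uint8))
    q=cv2.boxPoints(cv2.minAreaRect(p))+[a,b]
    W=np.array([w(x,0.026)[:2] for x in q]);print(np.round(q),np.round(W,3).tolist(),"c",W.mean(0).round(4))
    e=[W[1]-W[0],W[2]-W[1]];L=max(e,key=np.linalg.norm);print([np.linalg.norm(x).round(3) for x in e],"yaw long vs y deg",np.degrees(np.arctan2(-L[0]*np.sign(L[1]),abs(L[1]))))
for uv in [(236,139),(354,127),(363,221),(243,232)]: print(w(uv,0.02).round(3))
cv2.imwrite("pics/crop.png",cv2.resize(im[255:335,180:460],(800,229),interpolation=cv2.INTER_CUBIC))
E
```

```text
[[190. 310.]
 [195. 283.]
 [246. 291.]
 [241. 318.]] [[0.451, 0.213], [0.494, 0.207], [0.48, 0.125], [0.437, 0.131]] c [0.4657 0.169 ]
[np.float64(0.044), np.float64(0.084)] yaw long vs y deg -9.493305030626429
[[298. 286.]
 [348. 279.]
 [351. 306.]
 [301. 313.]] [[0.488, 0.041], [0.498, -0.04], [0.454, -0.045], [0.445, 0.035]] c [ 0.4715 -0.0022]
[np.float64(0.081), np.float64(0.044)] yaw long vs y deg 6.711724158946197
[[390. 297.]
 [396. 271.]
 [446. 281.]
 [441. 307.]] [[0.469, -0.108], [0.511, -0.118], [0.494, -0.199], [0.452, -0.189]] c [ 0.4815 -0.1533]
[np.float64(0.044), np.float64(0.083)] yaw long vs y deg -11.695196227676876
[0.732 0.143 0.02 ]
[ 0.751 -0.053  0.02 ]
[ 0.593 -0.066  0.02 ]
[0.576 0.131 0.02 ]
```

View pics/scene0.png

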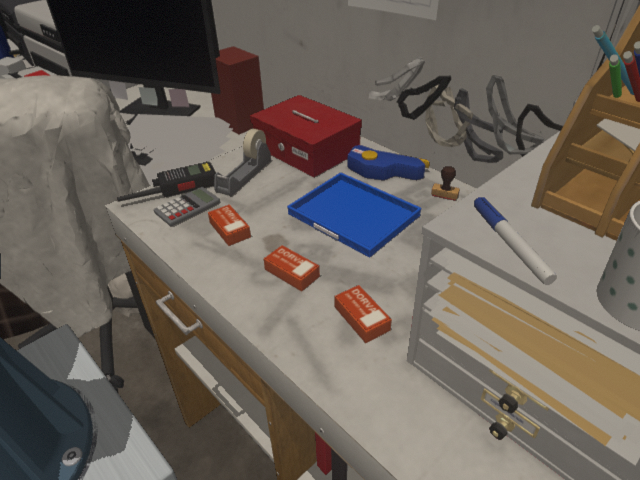

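```bash
python3 - <<'E'
from cell import ctrl
from scipy.spatial.transform import Rotation as R
print(R.from_rotvec(ctrl.state()["tcp_rot"]).as_matrix().round(3))
E
```

```text
[[-0.946  0.325 -0.001]
 [ 0.325  0.946 -0.001]
 [ 0.    -0.002 -1.   ]]
```

View pics/crop.png

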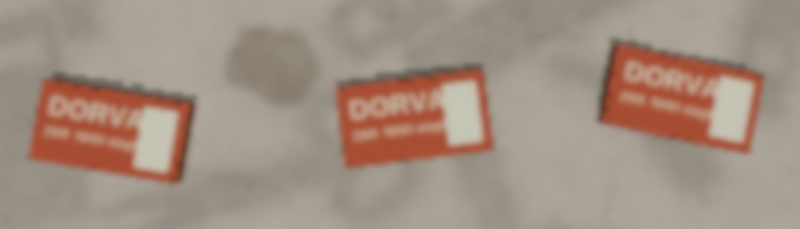

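The scene view confirms three separate boxes with clear space around each. The tray is behind them at about (0.663, 0.039), turned about 6°. I'll go to box 1: shift by world (0.279, -0.374), turn the tool by 1.405, then check.

```bash
R='-0.0385 -0.0263 0 0 0 0'
python3 -m pendant '-0.0385 -0.0263 0 0 0 0;-0.0385 -0.0263 0 0 0 0;-0.0385 -0.0263 0 0 0 0;-0.0385 -0.0263 0 0 0 0;-0.0385 -0.0263 0 0 0 0' 1
python3 -m pendant '-0.0385 -0.0263 0 0 0 0;-0.0385 -0.0263 0 0 0 0;-0.0385 -0.0263 0 0 0 0;-0.0385 -0.0263 0 0 0 0;-0.0385 -0.0263 0 0 0 0'
python3 -m pendant '0 0 0 0 0 0.1405;0 0 0 0 0 0.1405;0 0 0 0 0 0.1405;0 0 0 0 0 0.1405;0 0 0 0 0 0.1405'
python3 -m pendant '0 0 0.02 0 0 0.1405;0 0 0.02 0 0 0.1405;0 0 0.02 0 0 0.1405;0 0 0.02 0 0 0.1405;0 0 0.02 0 0 0.1405'
cat >> h.py <<'E'
from cell import ctrl
from scipy.spatial.transform import Rotation as Ro
def go(x,y,z,yaw):
    """print tool shift (x,y,z) in current axes and turn about tool z so tool y lies at yaw deg (mod 180)"""
    s=ctrl.state();M=Ro.from_rotvec(s["tcp_rot"]).as_matrix()
    cur=np.degrees(np.arctan2(M[1,1],M[0,1]))
    d=(yaw-cur+90)%180-90
    print("t",round(s["time"],2),"tcp",s["tcp_pos"].round(4),"yaw",cur.round(1),"shift",(M.T@(np.array([x,y,z])-s["tcp_pos"])).round(4),"turn_z",round(-np.radians(d),3),"tilt",M[:,2].round(3),"F",s["force"].round(2),"q6",s["joints"][5].round(2))
E
python3 - <<'E'
from h import *
go(.4657,.169,.022,-9.5)
cv2.imwrite("pics/w1.png",imaging.read_camera("wrist")[:,:,::-1])
E
```

```text
time: 0.6
tcp_pos: [0.3266, 0.3553, 0.2555]
tcp_rot: [-0.516, -3.099, 0.0]
force: [-0.2, 1.3, 0.8]
grip_width: 1.007
finger_force: 0.0
time: 1.1
tcp_pos: [0.4661, 0.1683, 0.2555]
tcp_rot: [-0.517, -3.098, -0.0]
force: [1.1, -0.3, 0.5]
grip_width: 1.002
finger_force: 0.0
time: 1.6
tcp_pos: [0.4652, 0.1699, 0.2553]
tcp_rot: [-1.56, -2.726, 0.001]
force: [-0.5, 0.3, -0.9]
grip_width: 1.0
finger_force: 0.0
time: 2.1
tcp_pos: [0.4651, 0.17, 0.1546]
tcp_rot: [-2.403, -2.024, 0.001]
force: [0.8, -0.0, 0.4]
grip_width: 1.001
finger_force: 0.0
t 2.1 tcp [0.4651 0.17   0.1546] yaw -9.8 shift [-0.0009  0.0009  0.1326] turn_z -0.005 tilt [-0.001 -0.    -1.   ] F [ 0.8  -0.03  0.39] q6 0.28
```

View pics/w1.png

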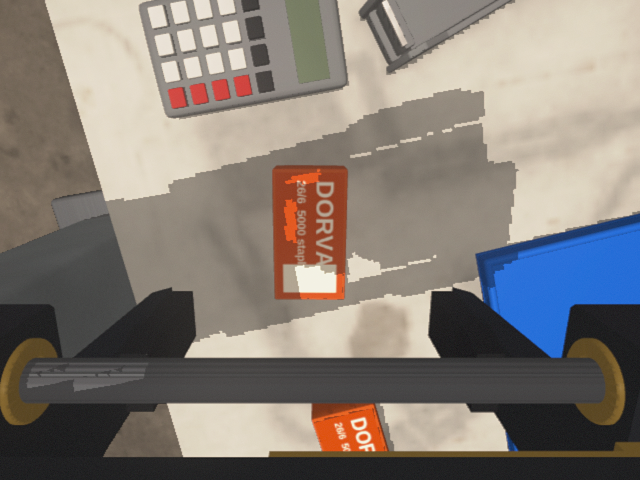

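The wrist view shows box 1 square to the jaws and centred between them at about (311,232). I'll descend, grip, lift and feel the weight.

```bash
python3 -m pendant '0 0 0.03 0 0 0;0 0 0.03 0 0 0;0 0 0.03 0 0 0;0 0 0.025 0 0 0;0 0 0.017 0 0 0' | tail -5
python3 -m pendant '0 0 0 0 0 0;0 0 0 0 0 0;0 0 0 0 0 0;0 0 0 0 0 0;0 0 0 0 0 0' 0 
python3 -m pendant '0 0 0 0 0 0;0 0 0 0 0 0;0 0 0 0 0 0;0 0 -0.01 0 0 0;0 0 -0.015 0 0 0' 0 | tail -4
python3 -m pendant '0 0 -0.02 0 0 0;0 0 -0.015 0 0 0;0 0 0 0 0 0;0 0 0 0 0 0;0 0 0 0 0 0' 
python3 -m pendant '0 0 0 0 0 0;0 0 0 0 0 0;0 0 0 0 0 0;0 0 0 0 0 0;0 0 0 0 0 0' | tail -4
python3 - <<'E'
from h import *
print(imaging.read_camera("top").shape); print(ctrl.state()["force"]); imaging.read_camera("top"); print(ctrl.state()["force"])
go(.4657,.169,.022,-9.5)
E
```

```text
tcp_pos: [0.4645, 0.1699, 0.0222]
tcp_rot: [-2.393, -2.033, 0.003]
force: [0.2, 0.4, -1.0]
grip_width: 1.0
finger_force: 0.0
time: 3.15
tcp_pos: [0.4662, 0.1702, 0.0247]
tcp_rot: [2.396, 2.031, 0.002]
force: [-0.3, -0.5, 0.3]
grip_width: 0.569
finger_force: 0.0
tcp_rot: [-2.396, -2.03, 0.003]
force: [-0.1, 0.3, -1.0]
grip_width: 0.529
finger_force: 30.0
time: 4.15
tcp_pos: [0.4648, 0.17, 0.083]
tcp_rot: [-2.396, -2.03, 0.002]
force: [-0.0, -0.1, -0.2]
grip_width: 0.529
finger_force: 30.0
tcp_rot: [-2.397, -2.031, 0.0]
force: [0.6, 0.8, -0.1]
grip_width: 0.53
finger_force: 30.0
(480, 640, 3)
[-0.72673239  0.63260434 -0.325771  ]
[ 0.39253622  0.40709149 -0.19037279]
t 4.75 tcp [0.4655 0.1701 0.0837] yaw -9.5 shift [-0.001   0.0004  0.0617] turn_z 0.001 tilt [-0.  0. -1.] F [ 0.39  0.41 -0.19] q6 0.28
```

The force is about -0.2 N, so box 1 is empty. I'll put it back and go to box 2.

```bash
python3 -m pendant '0 0 0.02 0 0 0;0 0 0.02 0 0 0;0 0 0.012 0 0 0;0 0 0.007 0 0 0;0 0 0 0 0 0' | grep -E 'pos|force'
python3 -m pendant '0 0 0 0 0 0;0 0 0 0 0 0;0 0 0 0 0 0;0 0 0 0 0 0;0 0 0 0 0 0' 1 | grep -E 'pos|width'
python3 -m pendant '0 0 -0.01 0 0 0;0 0 -0.02 0 0 0;0 0 -0.03 0 0 0;0 0 -0.04 0 0 0;0 0 0 0 0 0' | grep -E 'pos|width'
python3 -m pendant '-0.0337 0.0069 0 0 0 0;-0.0337 0.0069 0 0 0 0;-0.0337 0.0069 0 0 0 0;-0.0337 0.0069 0 0 0 0;-0.0337 0.0069 0 0 0 0' | grep pos
python3 -m pendant '0 0 0 0 0 -0.1;0 0 0 0 0 -0.1;0 0 0 0 0 -0.083;0 0 0 0 0 0;0 0 0 0 0 0' | grep pos
python3 - <<'E'
from h import *
go(.4715,-.0022,.022,6.7)
cv2.imwrite("pics/t2.png",imaging.read_camera("wrist")[:,:,::-1])
E
```

```text
tcp_pos: [0.4654, 0.1701, 0.0244]
force: [-0.2, 0.2, -0.5]
finger_force: 30.0
tcp_pos: [0.4656, 0.1701, 0.0249]
grip_width: 0.96
tcp_pos: [0.4692, 0.1706, 0.1306]
grip_width: 1.001
tcp_pos: [0.4715, -0.0031, 0.1249]
tcp_pos: [0.4717, -0.0018, 0.1247]
t 7.25 tcp [ 0.4717 -0.0018  0.1247] yaw 6.6 shift [-0.0004 -0.0002  0.1027] turn_z -0.001 tilt [-0.  0. -1.] F [-0.14  0.2  -0.29] q6 -0.37
```

View pics/t2.png

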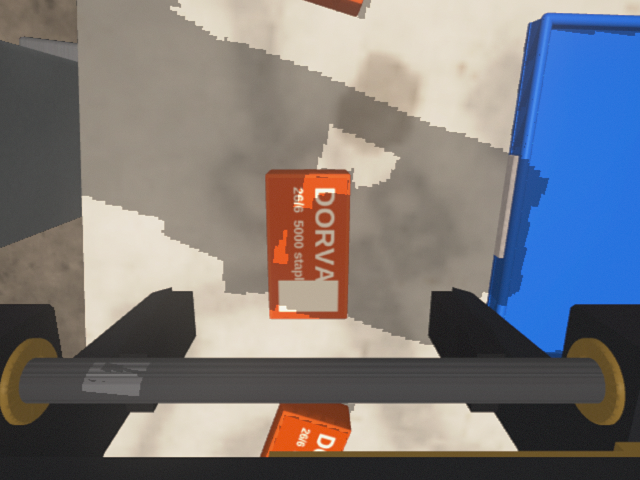

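Box 2 is centred at about (308,245) and square to the jaws.

```bash
python3 -m pendant '0 0 0.03 0 0 0;0 0 0.03 0 0 0;0 0 0.025 0 0 0;0 0 0.017 0 0 0;0 0 0 0 0 0' | grep -E 'pos'
python3 -m pendant '0 0 0 0 0 0;0 0 0 0 0 0;0 0 0 0 0 0;0 0 0 0 0 0;0 0 0 0 0 0' 0 | grep -E 'pos'
python3 -m pendant '0 0 0 0 0 0;0 0 0 0 0 0;0 0 0 0 0 0;0 0 -0.01 0 0 0;0 0 -0.015 0 0 0' 0 | tail -4
python3 -m pendant '0 0 -0.02 0 0 0;0 0 -0.015 0 0 0;0 0 0 0 0 0;0 0 0 0 0 0;0 0 0 0 0 0' 
python3 -m pendant '0 0 0 0 0 0;0 0 0 0 0 0;0 0 0 0 0 0;0 0 0 0 0 0;0 0 0 0 0 0' | tail -4
python3 - <<'E'
from h import *
go(.663,.039,.1,6.0)
E
```

```text
tcp_pos: [0.4697, -0.0012, 0.0206]
tcp_pos: [0.4719, -0.0019, 0.0232]
tcp_rot: [-2.085, -2.346, 0.002]
force: [0.6, 0.4, -4.4]
grip_width: 0.529
finger_force: 30.0
time: 9.3
tcp_pos: [0.4709, -0.0016, 0.0817]
tcp_rot: [-2.086, -2.347, 0.001]
force: [0.4, -0.2, -5.1]
grip_width: 0.526
finger_force: 30.0
tcp_rot: [-2.086, -2.348, 0.0]
force: [0.5, -0.0, -5.4]
grip_width: 0.53
finger_force: 30.0
t 9.8 tcp [ 0.4718 -0.0018  0.0826] yaw 6.8 shift [ 0.018   0.1947 -0.0174] turn_z 0.013 tilt [-0.  0. -1.] F [ 0.45 -0.04 -5.44] q6 -0.37
```

The force is -5.4 N, so box 2 is the full one. I'll carry it over to the tray.

```bash
python3 -m pendant '0.0031 0.0362 0 0 0 0;0.0031 0.0362 0 0 0 0;0.0031 0.0362 0 0 0 0;0.0031 0.0362 0 0 0 0;0.0031 0.0362 0 0 0 0'  | grep -E 'pos|force'
python3 -m pendant '0 0 0.01 0 0 0;0 0 0.01 0 0 0;0 0 0 0 0 0;0 0 0 0 0 0;0 0 0 0 0 0' | grep -E 'pos|force'
python3 - <<'E'
from h import *
go(.65,.035,.026,6.0)
cv2.imwrite("pics/t3.png",imaging.read_camera("scene")[:,:,::-1])
E
```

```text
tcp_pos: [0.6509, 0.0353, 0.0823]
force: [0.4, -0.2, -4.7]
finger_force: 30.0
tcp_pos: [0.6493, 0.0347, 0.063]
force: [0.4, -0.5, -6.0]
finger_force: 30.0
t 10.8 tcp [0.6493 0.0347 0.063 ] yaw 6.7 shift [0.0002 0.0008 0.037 ] turn_z 0.013 tilt [-0. -0. -1.] F [ 0.4  -0.55 -6.01] q6 -0.25
```

View pics/t3.png

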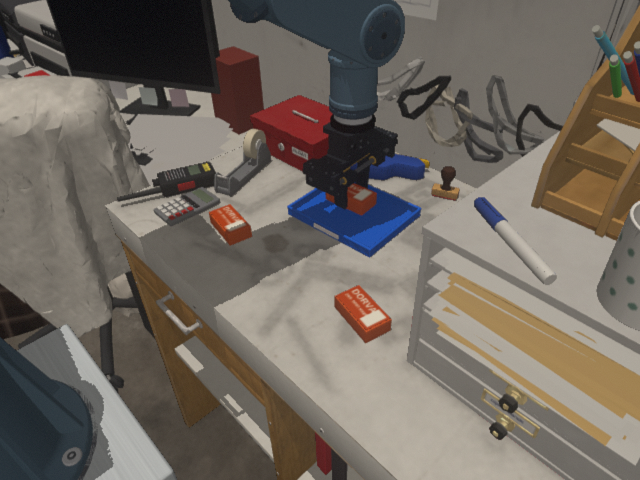

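The box hangs level over the tray at about (355,200), clear of everything, and box 1 lies flat at (230,224). I'll lower it and release with a partial opening, since the tray walls are close.

```bash
python3 -m pendant '0 0 0.012 0 0 0;0 0 0.012 0 0 0;0 0 0.008 0 0 0;0 0 0.004 0 0 0;0 0 0.0005 0 0 0'  | grep -E 'pos|force'
python3 -m pendant '0 0 0 0 0 0;0 0 0 0 0 0;0 0 0 0 0 0;0 0 0 0 0 0;0 0 0 0 0 0' 0.7 | grep -E 'pos|force|width'
python3 -m pendant '0 0 -0.01 0 0 0;0 0 -0.02 0 0 0;0 0 -0.03 0 0 0;0 0 -0.04 0 0 0;0 0 -0.04 0 0 0' | grep -E 'pos|force|width'
python3 -m pendant '0 -0.04 -0.02 0 0 0;0 -0.04 -0.02 0 0 0;0 -0.04 0 0 0 0;0 -0.04 0 0 0 0;0 -0.04 0 0 0 0' | grep -E 'pos|force|width'
python3 -m pendant '0.04 0 0 0 0 0;0.04 0 0 0 0 0;0.04 0 0 0 0 0;0.04 0 0 0 0 0;0.04 0 0 0 0 0' | grep -E 'pos|force|width'
python3 - <<'E'
from h import *
cv2.imwrite("pics/s4.png",imaging.read_camera("scene")[:,:,::-1]);cv2.imwrite("pics/t4.png",imaging.read_camera("top")[:,:,::-1])
print(ctrl.state()["time"],ctrl.state()["force"])
E
```

```text
tcp_pos: [0.6492, 0.035, 0.026]
force: [-3.3, 0.5, 1.8]
finger_force: 30.0
tcp_pos: [0.6499, 0.0348, 0.0264]
force: [-0.7, -0.3, 0.0]
grip_width: 0.696
finger_force: 0.0
tcp_pos: [0.6494, 0.0349, 0.168]
force: [0.6, -0.0, 0.0]
grip_width: 0.702
finger_force: 0.0
tcp_pos: [0.4497, 0.0113, 0.2071]
force: [-0.1, -0.4, 0.6]
grip_width: 0.698
finger_force: 0.0
tcp_pos: [0.4274, 0.2115, 0.2073]
force: [-0.2, -0.2, -0.1]
grip_width: 0.7
finger_force: 0.0
13.45 [-0.02297701 -0.55708798 -0.47019057]
```

View pics/s4.png

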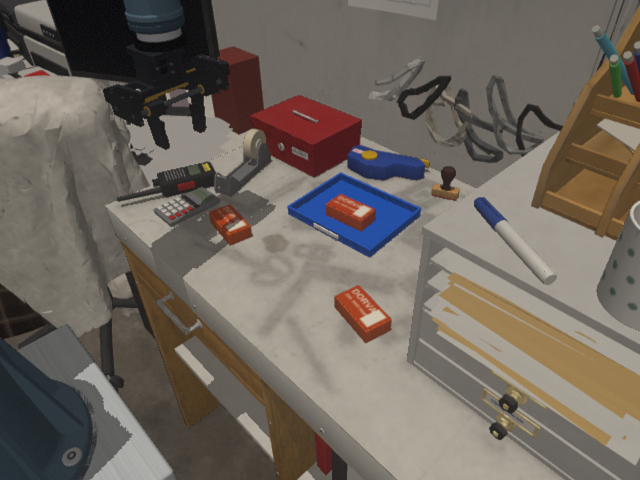

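View pics/t4.png

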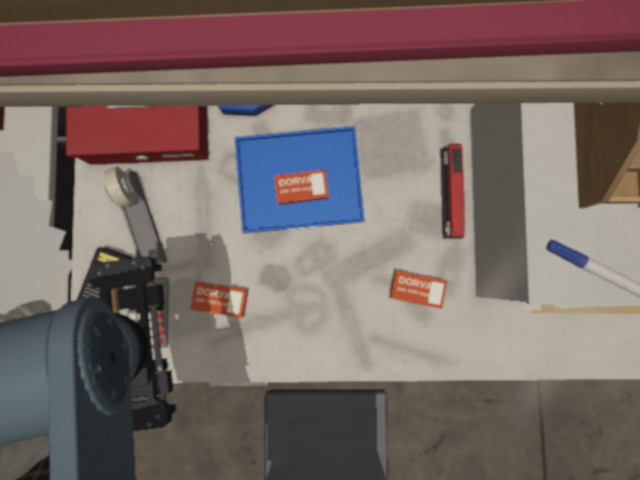

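The full box lies flat in the tray at about (301,187) in the top view. Box 1 is back at (219,299), box 3 is untouched at (418,288), and the arm is clear.

```bash
python3 -c "
from cell import ctrl
print(ctrl.finish_job())"
```

```text
the job is handed in; nothing more can be done
None
```

Box 2 was the full one (about 5.4 N when lifted) and now lies flat, right way up, in the blue tray; box 1 felt empty and is back where it stood, box 3 was never touched, and the job is handed in.

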